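# Set the sliding leg of the work-light stand to its mark and close the cam lever

## Task

Set the work-light stand to height: grip its spring-lifted leg low, just above the black mark ring, with the lever's wing a little clockwise of one finger, and press the leg down until the lower edge of the ring is level with the top of the clamp. Only then, without letting the leg leave its mark, turn the hand clockwise (seen from above) about the leg so that the finger pushes the wing round and closes the cam lever fully to its stop. Finish still gripping the leg at its mark with the lever closed: do not let go, and leave the other things on the bench where they are.

Things in the scene. Friction and masses are not known exactly. Their poses are not given: they have to be found in the camera images.
- stand: Work-light stand, too heavy to shift: dark cast base 200 mm across, black outer tube 32 mm across, and on it an aluminium clamp whose top face is 190 mm above the bench. A bright steel leg (tube, 22 mm diameter) stands straight up out of the clamp's middle. Origin: centre of the base's underside, z up; the wing of the fully open lever points along its +x axis. Place and yaw vary.
- collar (a point): Centre of the top face of the clamp ring (53 mm diameter), on the leg's axis: the level to which the lower edge of the mark ring is to be brought.
- mark (a point): The centre, on the leg's axis, of the lower edge of the mark ring: a thin black band 7 mm high, flush round the bright leg, 28 to 45 mm above the clamp ring at the start. It moves with the leg and offers no resistance.
- leg_top (a point): Centre of the leg tube's upper end, 82 mm above the clamp ring at the start; above it only a threaded stud 9.6 mm thick and 11 mm high. The tube turns freely about its axis. For a finger to reach the lever wing later, the fingertips must end 4 to 15 mm above the clamp ring: so grip with the tips about 8 mm above the mark ring's lower edge.
- leg_slide (a joint): How far the leg is pressed down, in m: 0 fully risen (start), 0.060 at the bottom of its travel, which is below the mark. A spring pushes it up with about 7 N (10 N at the bottom); let go, it rises again.
- cam_lever (a joint): Cam lever of the clamp, in rad: 0 fully open, 1.10 closed at its stop; grows clockwise seen from above. Starts between 0 and 0.2. It turns about the leg's axis, stiff (about 0.1 N m), and stays where it is left.
- lever_wing (a point): Top middle of the lever's wing, a black upright plate on the clamp ring running radially from 16 to 46 mm from the leg's axis, 6 mm thick, 2 to 35 mm above the ring; a lower arm (2 to 23 mm above it) goes on to 74 mm. This point is 31 mm from the axis, 35 mm above the ring; the direction to it from collar is where the wing points. A finger on the leg pushes it as the hand turns clockwise.
- lamp_head: Black LED light head lying glass up near the stand, 100 x 130 x 34 mm, with a steel bracket. Leave alone. Origin: centre of its underside.
- tape_roll: Grey roll of tape lying flat, 84 mm across, 24 mm high, near the stand. Leave alone. Origin: centre of its underside.
- screwdriver: Screwdriver lying near the stand. Leave alone.
- mug: White mug, 82 mm across, 95 mm high. Leave alone. Origin: centre of its underside.
- carton_flat: Cardboard box 75 x 110 x 55 mm. Leave alone. Origin: centre of its underside.
- carton_tall: Cardboard box 60 x 60 x 90 mm. Leave alone. Origin: centre of its underside.
- jar: Clear jar with a steel cap, 66 mm across, 85 mm high. Leave alone. Origin: centre of its underside.

How it is judged:
On the way, in this order (a step that is already met when the one before it is completed fails the run):
1. the leg is gripped and held with its mark at the top of the clamp ring, the lever still open (z of mark in the frame of collar between -0.005 and 0.005 m and contact force between the fingers and leg_slide above 4 N and value of joint cam_lever below 0.4 rad), for 0.2 s.
2. the cam lever is closed with the leg still held at its mark (z of mark in the frame of collar between -0.005 and 0.005 m and contact force between the fingers and leg_slide above 4 N and value of joint cam_lever above 1 rad), for 0.2 s.
At the end, for the whole second after the job is handed in: The fingers still grip the leg (more than 4 N), which is at rest with the lower edge of its mark ring within 5 mm of the top of the clamp ring, and the cam lever is closed to within 0.1 rad of its stop (all of step 2 and velocity of joint leg_slide between -0.01 and 0.01 m/s); the arm keeps its last pose, push and grip.
It fails at once if the lever is turned while the leg is away from its mark (value of joint cam_lever above 0.55 rad and (z of mark in the frame of collar above 0.008 m or z of mark in the frame of collar below -0.008 m)).
It fails at once if another thing on the bench is displaced by more than 30 mm (distance of any of lamp_head, tape_roll, screwdriver, mug, carton_flat, carton_tall, jar from where it was at the start of the episode above 0.03 m).
It also fails if it takes over 35 s, if anything falls off the work surface, if the arm or the gripper's body presses on something with over 40 N, if the wrist force passes 120 N, or if a joint passes its speed limit or range.

## Robot

A 7-joint arm with a two-finger parallel gripper is mounted at the origin on the work surface. World frame = base frame: x ahead of the robot, y to its left, z up, the work surface at z = 0. Lengths are in m, angles in rad, forces in N, time in s.
With the tool pointing down it reaches from about 0.4 to 0.875 m from the base axis. Payload 4.4 kg.
Tool frame: the origin (TCP) lies midway between the tips of the shut fingers; the grasp point (between the pads) lies 19 mm behind it; z points along the fingers, y is the line along which they close (so a half turn about z gives the same grasp; the last joint's range is limited). The gripper opens to 85 mm and grips with 20 to 120 N. Pads are 22 mm wide; open, the fingers measure 114 mm over their backs; the gripper's body (76 mm by 85 mm) begins 54 mm behind the grasp point. The pads swing forward as they close: fully open they stand 13 mm farther back than shut.
Start: joints at [1.196, 0.628, 0.038, 1.517, -0.027, 0.996, -0.02], TCP at [0.198, -0.619, 0.231] pointing down, gripper open.
Joint ranges: [-3.06, 3.06], [-0.37, 2.12], [-1.25, 1.32], [0.18, 2.47], [-1.1, 4.24], [0.23, 1.98], [-2.94, 2.94]. Speed limits (rad/s): [2.57, 2.57, 3.14, 3.14, 3.14, 3.14, 3.14].

## Interface

Orientations are given as a unit quaternion [x, y, z, w].
In Python, from plant import r, cams, workorder gives the robot as it stands.
- The arm moves only by the tool drive_tool, never from a script. Its argument "moves" is a list of rows, each an object with "travel": the shift along the world's x, y, z in mm, a list of three; "rotation": the turn, a rotation vector about the world's x, y, z in rad, a list of three; "gripper": the closure in counts, from 0 (fully open) to 255 (shut). A call has exactly 5 rows; each row is the pose to reach, as a shift and turn from the pose commanded when the call began; what a row does not reach only later rows make up. A row lasts 1/8 s, in which the tool goes at most 62.5 mm and 10.7 degrees, less where a joint would pass 70% of its speed; a pose out of reach is approached as far as the arm can. A call with a gripper value outside its range is refused whole. The fingers move at their own pace and stop on an object; "newtons" is the grip in N (left out, the last holds). Time passes only in rows, so rows that repeat a pose let the fingers close, or fill a call up. It gives the time, the measured TCP pose, the force, the opening and the grip force at its end, in the units of the state.
- r.get_obs(): the state, without advancing time (a new reading comes with each control period).
- cams.get_image(name): name is "scene" or "side" or "wrist"; returns a dict with "frame" (420x560x3 uint8, blue, green, red), "range_z" (420x560 float32, m along the optical axis (not along the pixel's ray), 0 where there is no reading), "fov_y" (degrees; the focal length in pixels is half the picture's height over the tangent of half this angle, whatever the lens; pixels are square), "cx", "cy" (the principal point, pixels), "dist" ([k1, k2, p1, p2, k3] as OpenCV has them; the pictures are not rectified), "cam_to_world" (4x4, takes a point from camera to world coordinates); the wrist camera has in their place "hand_eye" (4x4, takes a point from camera to tool coordinates, whose origin is the TCP and whose axes are the flange's). Camera axes: x right, y up, looking along -z (the intrinsics and any distortion apply to the point x, -y, -z); pixel columns grow to the right and rows downward; lengths in m; the calibration is good to about 2 mm. A picture is of the moment at which its call begins: read the wrist's pose just before it.
- workorder.finish_job(): hands the job in; it is judged then, once.
The state is a dict: "time": time; "joint_pos": joint angles; "qd": joint speeds; "tau": joint torques, N m; "tool_pos": TCP position; "tool_rot": TCP orientation; "wrist_force": force on the tool from outside, world axes, zero at the start; "moment": the same for the moment, N m; "gripper_width": finger opening in m; "grasp_force": force on a finger pad.
Only numpy, scipy, OpenCV 4.12 (cv2) and the standard library are available. Lean on these libraries where they do the work, as an engineer would, in place of code of your own. Each camera call takes 0.05 s, during which the arm holds its last target. There are 200 camera calls.

## Working session

There is one attempt and no reset: what is moved stays moved. The work goes in short steps, Python scripts to look and compute and a tool call to move; the robot and the scene stay as the last step left them, time stands still between calls to the robot, and variables do not carry over. Pictures are saved under pics/ and viewed, at most 10 in all, crops included, and the job is handed in when it is done.

Besides the shell and the picture viewer there is one more tool, called after "Call:" as name(argument=value, ...) on one line, values as JSON. drive_tool: Moves the arm, as the interface text tells. Its arguments: {"type":"object","properties":{"moves":{"type":"array","items":{"type":"object","properties":{"travel":{"type":"array","items":{"type":"number"}},"rotation":{"type":"array","items":{"type":"number"}},"gripper":{"type":"number"}}}},"newtons":{"type":"number"}},"required":["moves"]}

```bash
mkdir -p pics; cat > h.py <<'E'
import numpy as np, cv2
from plant import r, cams, workorder
def K(d):
    f=d["frame"].shape[0]/2/np.tan(np.radians(d["fov_y"])/2)
    return np.array([[f,0,d["cx"]],[0,f,d["cy"]],[0,0,1.]])
def pts(d,uv,z=None):
    uv=np.array(uv,float).reshape(-1,1,2)
    n=cv2.undistortPoints(uv,K(d),np.array(d["dist"],float)).reshape(-1,2)
    return np.c_[n[:,0],-n[:,1],-np.ones(len(n))]  # rays, unit depth
def world(d,T,uv):
    uv=np.array(uv,int).reshape(-1,2); Z=d["range_z"][uv[:,1],uv[:,0]]
    p=pts(d,uv)*Z[:,None]; return p@T[:3,:3].T+T[:3,3], Z
E
python3 - <<'E'
from h import *
o=r.get_obs();print(o["time"],o["tool_pos"],o["tool_rot"],o["wrist_force"])
a=[]
for n in("scene","side"):
    d=cams.get_image(n);cv2.imwrite(f"pics/{n}.png",d["frame"]);np.save(f"{n}.npy",d,allow_pickle=True)
    T=np.array(d["cam_to_world"]);print(n,T.round(3).tolist(),d["fov_y"],d["dist"])
    v,u=np.mgrid[0:420,0:560];uv=np.c_[u.ravel(),v.ravel()]
    p,Z=world(d,T,uv);m=(Z>0)&(p[:,2]>.2)&(p[:,2]<.3)&(np.hypot(p[:,0],p[:,1])>.3)
    q=p[m];print(m.sum(),np.median(q,0),q.min(0),q.max(0),np.median(uv[m],0))
E
```

```text
0.0 [ 0.19739285 -0.61864903  0.23040714] [ 9.88105408e-01  1.53775254e-01 -1.49541413e-04 -9.22444187e-04] [ 0.20989509 -0.35857344 -1.13024622]
scene [[-0.756, -0.434, 0.49, 1.044], [0.655, -0.479, 0.585, 0.647], [-0.02, 0.763, 0.646, 0.864], [0.0, 0.0, 0.0, 1.0]] 57.88049513717629 [-0.0386913  0.         0.         0.         0.       ]
10428 [-0.65211474 -0.85198324  0.24717377] [-1.32851875 -2.37914052  0.20000896] [0.97819268 0.10259488 0.2999983 ] [282.  38.]
side [[-0.982, 0.087, -0.167, 0.297], [-0.189, -0.494, 0.849, 1.137], [-0.008, 0.865, 0.501, 0.857], [0.0, 0.0, 0.0, 1.0]] 49.884442021696124 [-0.12498709  0.          0.          0.          0.        ]
8444 [ 0.79856324 -2.31956235  0.24650188] [-1.13788122 -2.40163842  0.20000917] [2.42214168 0.09846498 0.2999997 ] [270.  53.]
```

```bash
python3 -c "
import cv2,numpy as np
a=[cv2.imread(f'pics/{n}.png') for n in('scene','side')]
cv2.imwrite('pics/both.png',cv2.resize(np.vstack(a),(400,600)) if 0 else cv2.resize(np.hstack(a),(800,300)))"
```

```text
(no output)
```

View pics/scene.png

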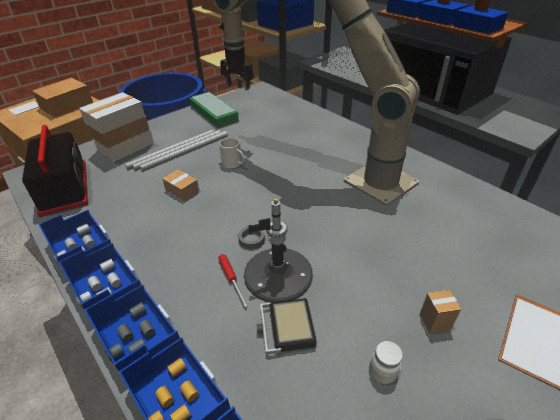

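View pics/side.png

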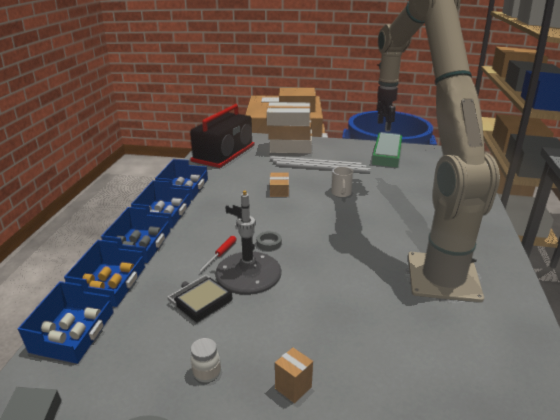

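Scene view: the stand has its leg at about (277,212) and the lever wing at (264,224). Side view: leg at (245,208), wing at (235,210) pointing left. Next I'll measure from depth around these pixels.

```bash
python3 - <<'E'
from h import *
for n,b in(("scene",(235,185,310,250)),("side",(215,180,275,245))):
    d=np.load(f"{n}.npy",allow_pickle=True).item();T=np.array(d["cam_to_world"])
    u0,v0,u1,v1=b;v,u=np.mgrid[v0:v1,u0:u1];uv=np.c_[u.ravel(),v.ravel()]
    p,Z=world(d,T,uv)
    for lo,hi in((.235,.27),(.27,.29),(.18,.195),(.195,.23)):
        m=(Z>0)&(p[:,2]>lo)&(p[:,2]<hi);q=p[m]
        if m.sum(): print(n,lo,m.sum(),np.median(q,0).round(4),q.min(0).round(3),q.max(0).round(3))
    # ray for leg top onto z=.272 
    col=d["frame"][uv[:,1],uv[:,0]].max(1)
    m=(Z>0)&(p[:,2]>.195)&(p[:,2]<.245)&(col<60)
    print("dark",m.sum(),p[m][::6].round(3).tolist())
    c=T[:3,3]
    cv2.imwrite(f"pics/{n}c.png",cv2.resize(d["frame"][v0:v1,u0:u1],None,fx=6,fy=6,interpolation=cv2.INTER_NEAREST))
a=cv2.imread("pics/scenec.png");b=cv2.imread("pics/sidec.png");h=390
cv2.imwrite("pics/cc.png",np.hstack([a[:h],b[:h]])[:, :800])
E
```

```text
scene 0.235 102 [0.5961 0.0933 0.2536] [0.582 0.078 0.235] [0.602 0.099 0.27 ]
scene 0.27 47 [0.5917 0.0879 0.2729] [0.58  0.076 0.27 ] [0.6   0.094 0.284]
scene 0.18 208 [0.5983 0.0959 0.1895] [0.565 0.055 0.18 ] [0.657 0.113 0.195]
scene 0.195 267 [0.6173 0.0747 0.2102] [0.583 0.052 0.195] [0.658 0.098 0.23 ]
dark 192 [[0.6, 0.081, 0.238], [0.598, 0.095, 0.242], [0.597, 0.09, 0.235], [0.599, 0.092, 0.234], [0.612, 0.076, 0.224], [0.619, 0.072, 0.223], [0.631, 0.067, 0.223], [0.619, 0.076, 0.222], [0.63, 0.069, 0.22], [0.615, 0.074, 0.215], [0.628, 0.071, 0.217], [0.614, 0.078, 0.213], [0.628, 0.07, 0.214], [0.614, 0.077, 0.21], [0.643, 0.061, 0.213], [0.629, 0.067, 0.209], [0.616, 0.075, 0.205], [0.649, 0.06, 0.213], [0.634, 0.066, 0.207], [0.621, 0.073, 0.204], [0.587, 0.096, 0.199], [0.645, 0.063, 0.209], [0.632, 0.071, 0.206], [0.616, 0.075, 0.199], [0.656, 0.057, 0.208], [0.644, 0.065, 0.206], [0.629, 0.07, 0.2], [0.616, 0.079, 0.198], [0.648, 0.061, 0.202], [0.632, 0.066, 0.196], [0.649, 0.058, 0.197], [0.635, 0.069, 0.196]]
side 0.235 91 [0.5848 0.092  0.2522] [0.576 0.081 0.235] [0.598 0.098 0.27 ]
side 0.27 38 [0.5863 0.0885 0.274 ] [0.577 0.076 0.27 ] [0.597 0.098 0.285]
side 0.18 165 [0.5814 0.097  0.1904] [0.559 0.057 0.18 ] [0.652 0.113 0.195]
side 0.195 228 [0.6073 0.0775 0.2104] [0.576 0.051 0.195] [0.653 0.105 0.229]
dark 142 [[0.653, 0.053, 0.213], [0.593, 0.096, 0.243], [0.627, 0.069, 0.221], [0.607, 0.076, 0.227], [0.582, 0.094, 0.24], [0.64, 0.065, 0.214], [0.62, 0.074, 0.221], [0.602, 0.075, 0.224], [0.649, 0.057, 0.205], [0.628, 0.067, 0.213], [0.607, 0.079, 0.222], [0.64, 0.065, 0.208], [0.619, 0.077, 0.216], [0.601, 0.077, 0.218], [0.635, 0.065, 0.205], [0.614, 0.075, 0.213], [0.646, 0.06, 0.197], [0.625, 0.07, 0.205], [0.604, 0.078, 0.212], [0.621, 0.072, 0.204], [0.625, 0.069, 0.198], [0.605, 0.078, 0.205], [0.605, 0.079, 0.203], [0.611, 0.078, 0.195]]
```

View pics/cc.png

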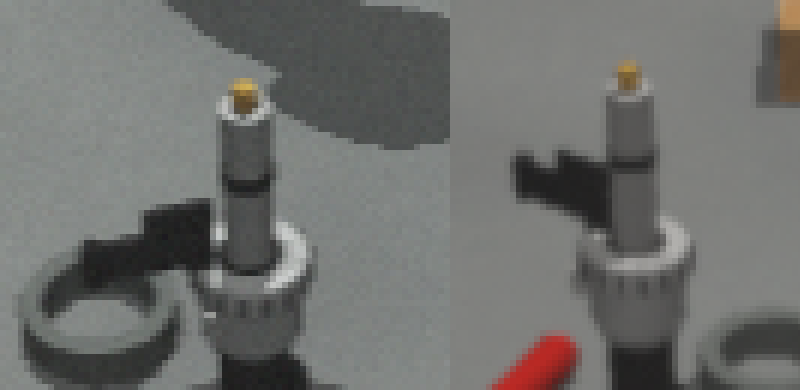

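Call:
drive_tool(moves=[{"travel": [10, 20, 55], "rotation": [0, 0, 0.1], "gripper": 0}, {"travel": [30, 55, 100], "rotation": [0, 0, 0.25], "gripper": 0}, {"travel": [55, 100, 135], "rotation": [0, 0, 0.4], "gripper": 0}, {"travel": [82, 148, 150], "rotation": [0, 0, 0.55], "gripper": 0}, {"travel": [110, 200, 150], "rotation": [0, 0, 0.7], "gripper": 0}], newtons=80)

```text
time: 0.72
tool_pos: [0.3086, -0.4183, 0.3825]
tool_rot: [0.874, 0.485, 0.0, 0.001]
wrist_force: [1.5, -0.2, -0.6]
gripper_width: 0.0853
grasp_force: 0.0
```

Call:
drive_tool(moves=[{"travel": [28, 52, 0], "rotation": [0, 0, 0.15], "gripper": 0}, {"travel": [56, 104, 0], "rotation": [0, 0, 0.3], "gripper": 0}, {"travel": [84, 156, 0], "rotation": [0, 0, 0.45], "gripper": 0}, {"travel": [112, 208, 0], "rotation": [0, 0, 0.6], "gripper": 0}, {"travel": [140, 255, 0], "rotation": [0, 0, 0.7], "gripper": 0}])

```text
time: 1.35
tool_pos: [0.4479, -0.1623, 0.3813]
tool_rot: [0.655, 0.756, -0.0, -0.0]
wrist_force: [1.0, -0.1, -0.0]
gripper_width: 0.0859
grasp_force: 0.0
```

Call:
drive_tool(moves=[{"travel": [28, 52, 0], "rotation": [0, 0, 0.12], "gripper": 0}, {"travel": [56, 104, 0], "rotation": [0, 0, 0.24], "gripper": 0}, {"travel": [84, 156, 0], "rotation": [0, 0, 0.36], "gripper": 0}, {"travel": [112, 208, 0], "rotation": [0, 0, 0.48], "gripper": 0}, {"travel": [140, 250, 0], "rotation": [0, 0, 0.61], "gripper": 0}])

```text
time: 1.98
tool_pos: [0.588, 0.088, 0.381]
tool_rot: [0.397, 0.918, -0.0, -0.0]
wrist_force: [0.2, -0.4, 0.8]
gripper_width: 0.0853
grasp_force: 0.0
```

```bash
cat >> h.py <<'E'
from scipy.spatial.transform import Rotation as R
def wrist():
    o=r.get_obs();d=cams.get_image("wrist");T=np.eye(4);T[:3,:3]=R.from_quat(o["tool_rot"]).as_matrix();T[:3,3]=o["tool_pos"]
    return o,d,T@np.array(d["hand_eye"])
E
python3 - <<'E'
from h import *
o,d,T=wrist();np.save("w1.npy",(d,T),allow_pickle=True)
y=R.from_quat(o["tool_rot"]).as_matrix()[:,1]
print(o["time"],o["tool_pos"],np.degrees(np.arctan2(y[1],y[0])),o["joint_pos"].round(2) if hasattr(o["joint_pos"],'round') else o["joint_pos"],o["wrist_force"])
cv2.imwrite("pics/w1.png",d["frame"])
v,u=np.mgrid[0:420,0:560];uv=np.c_[u.ravel(),v.ravel()]
p,Z=world(d,T,uv);col=d["frame"].reshape(-1,3).max(1)
near=(Z>0)&(np.hypot(p[:,0]-.588,p[:,1]-.086)<.09)
for lo,hi in((.255,.268),(.268,.277),(.186,.194),(.2,.23)):
    m=near&(p[:,2]>lo)&(p[:,2]<hi);q=p[m]
    if m.sum(): print(lo,m.sum(),np.median(q,0).round(4),q.min(0).round(3),q.max(0).round(3),np.median(uv[m],0))
m=near&(p[:,2]>.2)&(p[:,2]<.228)&(col<60)
q=p[m]; print("wingdark",m.sum(),q[::max(1,len(q)//15)].round(3).tolist())
E
```

```text
Traceback (most recent call last):
ValueError: setting an array element with a sequence. The requested array has an inhomogeneous shape after 1 dimensions. The detected shape was (2,) + inhomogeneous part.
```

```bash
cat > m.py <<'E'
from h import *
import sys
o,d,T=wrist();d["T"]=T;np.save("w.npy",d,allow_pickle=True)
y=R.from_quat(o["tool_rot"]).as_matrix()[:,1]
print(o["time"],o["tool_pos"],np.degrees(np.arctan2(y[1],y[0])),np.round(o["joint_pos"],2))
cv2.imwrite(sys.argv[1],d["frame"])
v,u=np.mgrid[0:420,0:560];uv=np.c_[u.ravel(),v.ravel()]
p,Z=world(d,T,uv);col=d["frame"].reshape(-1,3).max(1)
near=(Z>0)&(np.hypot(p[:,0]-.588,p[:,1]-.086)<.09)
for lo,hi in((.255,.268),(.268,.277),(.186,.194),(.2,.23)):
    m=near&(p[:,2]>lo)&(p[:,2]<hi);q=p[m]
    if m.sum(): print(lo,m.sum(),np.median(q,0).round(4),q.min(0).round(3),q.max(0).round(3),np.median(uv[m],0))
m=near&(p[:,2]>.2)&(p[:,2]<.228)&(col<60)
q=p[m]; print("wingdark",m.sum(),q[::max(1,len(q)//15)].round(3).tolist())
E
python3 m.py pics/w1.png
```

```text
2.025 [0.59010451 0.09523315 0.38042506] 43.77608744584793 [ 0.2   0.49 -0.65  1.44  0.29  1.31  0.29]
0.255 117 [0.5826 0.0923 0.262 ] [0.578 0.078 0.255] [0.596 0.095 0.268] [263. 207.]
0.268 532 [0.5873 0.0866 0.2705] [0.578 0.074 0.268] [0.6   0.095 0.277] [261.5 219. ]
0.186 1628 [0.5817 0.0918 0.1885] [0.563 0.059 0.186] [0.653 0.111 0.194] [265. 189.]
0.2 628 [0.6237 0.0691 0.212 ] [0.578 0.05  0.2  ] [0.657 0.095 0.229] [280.  245.5]
wingdark 515 [[0.582, 0.093, 0.201], [0.581, 0.091, 0.219], [0.585, 0.094, 0.225], [0.594, 0.094, 0.212], [0.611, 0.074, 0.224], [0.616, 0.074, 0.222], [0.616, 0.07, 0.224], [0.622, 0.072, 0.223], [0.624, 0.07, 0.224], [0.625, 0.066, 0.224], [0.635, 0.065, 0.21], [0.64, 0.062, 0.21], [0.644, 0.06, 0.211], [0.649, 0.059, 0.209], [0.65, 0.056, 0.212], [0.654, 0.053, 0.211]]
```

View pics/w1.png

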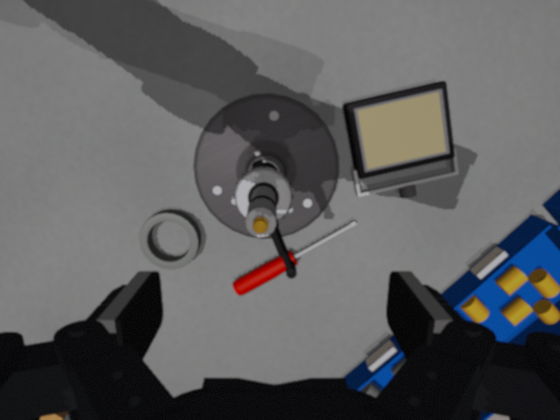

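Wrist view: leg top at about (261,220), wing and arm from (272,228) to (292,272), fingers at either side, and the ring visible low on the leg. Now I'll get the mark height from the brightness profile along the leg.

```bash
cat > mark.py <<'E'
from h import *
def prof(d,T,ax):
    Ti=np.linalg.inv(T);k=T[:2,3]-ax;k/=np.linalg.norm(k)
    zs=np.arange(.192,.275,.001);P=np.c_[np.tile(ax+.011*k,(len(zs),1)),zs]
    c=P@Ti[:3,:3].T+Ti[:3,3]; c=c*[1,-1,-1]
    uv,_=cv2.projectPoints(c,np.zeros(3),np.zeros(3),K(d),np.array(d["dist"],float))
    g=cv2.remap(cv2.cvtColor(d["frame"],cv2.COLOR_BGR2GRAY),uv[:,0,0].astype(np.float32),uv[:,0,1].astype(np.float32),cv2.INTER_LINEAR).ravel()
    return zs,g,uv
if __name__=="__main__":
    ax=np.array([.5875,.0855])
    for n in("scene","side","w"):
        d=np.load(f"{n}.npy",allow_pickle=True).item();T=np.array(d["T"] if n=="w" else d["cam_to_world"])
        z,g,uv=prof(d,T,ax);print(n,uv[0,0].round(),uv[-1,0].round());print([(int(1e3*a),int(b)) for a,b in zip(z,g)])
    o=r.get_obs();print(o["time"],o["tool_pos"],np.round(o["qd"],3))
E
python3 mark.py
```

```text
scene [277. 229.] [276. 204.]
[(192, 59), (193, 65), (194, 72), (195, 78), (196, 78), (197, 78), (198, 78), (199, 78), (200, 77), (201, 76), (202, 76), (203, 76), (204, 77), (205, 78), (206, 79), (207, 79), (208, 80), (209, 80), (210, 81), (211, 81), (212, 81), (213, 81), (214, 80), (215, 80), (216, 79), (217, 79), (218, 79), (219, 79), (220, 79), (221, 79), (222, 79), (223, 79), (224, 79), (225, 80), (226, 80), (227, 79), (228, 79), (229, 78), (230, 72), (231, 64), (232, 55), (233, 47), (234, 44), (235, 40), (236, 36), (237, 38), (238, 40), (239, 42), (240, 50), (241, 63), (242, 74), (243, 83), (244, 82), (245, 81), (246, 80), (247, 79), (248, 79), (249, 78), (250, 79), (251, 80), (252, 81), (253, 81), (254, 81), (255, 80), (256, 79), (257, 79), (258, 80), (259, 80), (260, 79), (261, 78), (262, 77), (263, 77), (264, 78), (265, 80), (266, 80), (267, 80), (268, 80), (269, 87), (270, 104), (271, 120), (272, 136), (273, 147), (274, 157), (275, 167)]
side [246. 222.] [244. 196.]
[(192, 104), (193, 96), (194, 90), (195, 83), (196, 81), (197, 82), (198, 84), (199, 85), (200, 85), (201, 85)
[... 1161 characters left out ...]
8), (221, 58), (222, 58), (223, 58), (224, 58), (225, 58), (226, 58), (227, 58), (228, 59), (229, 59), (230, 59), (231, 59), (232, 59), (233, 58), (234, 57), (235, 55), (236, 53), (237, 51), (238, 47), (239, 43), (240, 38), (241, 34), (242, 30), (243, 26), (244, 22), (245, 24), (246, 27), (247, 29), (248, 33), (249, 39), (250, 44), (251, 50), (252, 52), (253, 54), (254, 56), (255, 57), (256, 58), (257, 58), (258, 58), (259, 58), (260, 59), (261, 59), (262, 59), (263, 59), (264, 60), (265, 59), (266, 59), (267, 58), (268, 58), (269, 58), (270, 59), (271, 59), (272, 58), (273, 58), (274, 59), (275, 60)]
2.075 [0.58843695 0.09220722 0.38022797] [ 0.058 -0.042  0.06   0.056  0.006  0.023 -0.022]
```

The ring's lower edge is at z ≈ 0.234 (scene and side agree, corrected with the leg top at 0.272), which is 44 mm above the clamp. The axis is at (0.5875, 0.0855), the wing points at about −24.5° and the tool y axis is at 43.8°, so the wing is about 68° clockwise of the finger. I'll descend now.

Call:
drive_tool(moves=[{"travel": [0, -1, -20], "rotation": [0, 0, 0], "gripper": 0}, {"travel": [0, -1, -55], "rotation": [0, 0, 0], "gripper": 0}, {"travel": [0, -1, -95], "rotation": [0, 0, 0], "gripper": 0}, {"travel": [0, -1, -125], "rotation": [0, 0, 0], "gripper": 0}, {"travel": [0, -1, -139], "rotation": [0, 0, 0], "gripper": 0}])

```text
time: 2.7
tool_pos: [0.5864, 0.0835, 0.2404]
tool_rot: [0.4, 0.916, -0.001, -0.001]
wrist_force: [-0.1, 0.2, -0.2]
gripper_width: 0.0857
grasp_force: 0.0
```

Call:
drive_tool(moves=[{"travel": [0, 0, 0], "gripper": 0}, {"travel": [0, 0, 0], "gripper": 120}, {"travel": [0, 0, 0], "gripper": 255}, {"travel": [0, 0, 0], "gripper": 255}, {"travel": [0, 0, 0], "gripper": 255}])

```text
validation failed for argument at $.mo...
```

Call:
drive_tool(moves=[{"gripper": 255}, {"gripper": 255}, {"gripper": 255}, {"gripper": 255}, {"gripper": 255}])

```text
validation failed for argument at $.mo...
```

```bash
cat > chk.py <<'E'
from mark import *
import sys
o=r.get_obs();y=R.from_quat(o["tool_rot"]).as_matrix()[:,1]
print(o["time"],o["tool_pos"],np.degrees(np.arctan2(y[1],y[0])),o["gripper_width"],o["grasp_force"],o["wrist_force"],o["moment"],np.round(o["joint_pos"],2))
a=[]
for n,b in(("scene",(235,185,310,250)),("side",(215,180,275,245))):
    d=cams.get_image(n);z,g,uv=prof(d,np.array(d["cam_to_world"]),np.array([.5875,.0855]))
    print(n,[(int(round(1e3*p)),int(q)) for p,q in zip(z,g)][:55])
    u0,v0,u1,v1=b;a.append(cv2.resize(d["frame"][v0:v1,u0:u1],None,fx=5.9,fy=6,interpolation=cv2.INTER_NEAREST)[:380])
cv2.imwrite(sys.argv[1],np.hstack(a)[:,:800])
E
python3 chk.py pics/g1.png
```

```text
2.7 [0.58639884 0.08354876 0.24040638] 42.79332550738862 0.08569178450947582 0.0 [-0.09859483  0.22964214 -0.17858928] [ 0.0233373  -0.00867173  0.00734542] [ 0.18  0.59 -0.6   1.66  0.38  1.01  0.2 ]
scene [(192, 62), (193, 68), (194, 74), (195, 79), (196, 80), (197, 82), (198, 83), (199, 83), (200, 83), (201, 82), (202, 82), (203, 82), (204, 83), (205, 84), (206, 84), (207, 84), (208, 84), (209, 83), (210, 83), (211, 83), (212, 83), (213, 83), (214, 83), (215, 82), (216, 82), (217, 81), (218, 80), (219, 79), (220, 78), (221, 77), (222, 76), (223, 75), (224, 75), (225, 74), (226, 74), (227, 72), (228, 70), (229, 67), (230, 66), (231, 66), (232, 66), (233, 65), (234, 64), (235, 62), (236, 61), (237, 63), (238, 65), (239, 67), (240, 69), (241, 69), (242, 70), (243, 70), (244, 69), (245, 68), (246, 67)]
side [(192, 68), (193, 71), (194, 74), (195, 77), (196, 80), (197, 82), (198, 84), (199, 86), (200, 86), (201, 86), (202, 87), (203, 87), (204, 87), (205, 87), (206, 87), (207, 87), (208, 87), (209, 87), (210, 87), (211, 86), (212, 86), (213, 86), (214, 86), (215, 86), (216, 86), (217, 87), (218, 87), (219, 87), (220, 87), (221, 88), (222, 88), (223, 87), (224, 87), (225, 87), (226, 87), (227, 87), (228, 87), (229, 87), (230, 87), (231, 87), (232, 86), (233, 86), (234, 85), (235, 78), (236, 69), (237, 60), (238, 54), (239, 49), (240, 44), (241, 44), (242, 52), (243, 60), (244, 67), (245, 72), (246, 78)]
```

View pics/g1.png

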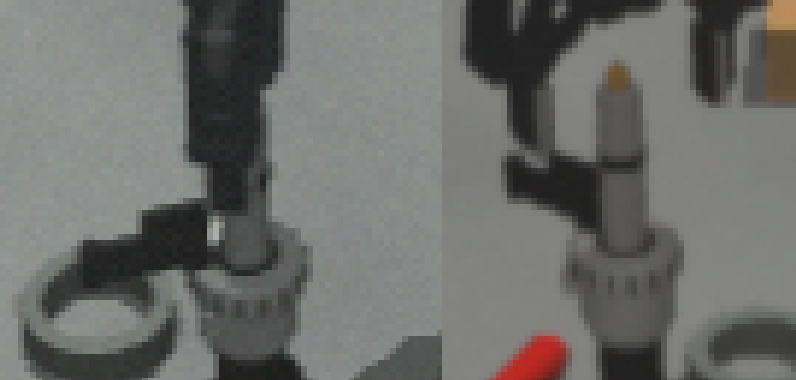

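The fingers straddle the leg, with the ring at side crop (617,160) just below the tips. The close calls were refused because rows left out the rotation field, so I'll repeat them with full rows.

Call:
drive_tool(moves=[{"travel": [0, 0, 0], "rotation": [0, 0, 0], "gripper": 120}, {"travel": [0, 0, 0], "rotation": [0, 0, 0], "gripper": 255}, {"travel": [0, 0, 0], "rotation": [0, 0, 0], "gripper": 255}, {"travel": [0, 0, 0], "rotation": [0, 0, 0], "gripper": 255}, {"travel": [0, 0, 0], "rotation": [0, 0, 0], "gripper": 255}])

```text
time: 3.42
tool_pos: [0.588, 0.0849, 0.2432]
tool_rot: [0.4, 0.917, 0.0, 0.001]
wrist_force: [-0.9, -0.6, 6.0]
gripper_width: 0.0199
grasp_force: 78.0
```

Call:
drive_tool(moves=[{"travel": [0, 0, 0], "rotation": [0, 0, 0], "gripper": 255}, {"travel": [0, 0, 0], "rotation": [0, 0, 0], "gripper": 255}, {"travel": [0, 0, 0], "rotation": [0, 0, 0], "gripper": 255}, {"travel": [0, 0, 0], "rotation": [0, 0, 0], "gripper": 255}, {"travel": [0, 0, 0], "rotation": [0, 0, 0], "gripper": 255}])

```text
time: 4.05
tool_pos: [0.588, 0.0849, 0.2432]
tool_rot: [0.4, 0.917, 0.0, 0.001]
wrist_force: [0.6, -0.1, 5.5]
gripper_width: 0.0196
grasp_force: 78.0
```

```bash
python3 chk.py pics/g2.png
```

```text
4.05 [0.58800721 0.08485301 0.24316641] 42.852786431743525 0.01960941827753291 78.03885698318481 [ 0.64750393 -0.11896466  5.5193016 ] [-0.0956424   0.16160712  0.00863994] [ 0.18  0.59 -0.6   1.66  0.38  1.01  0.2 ]
scene [(192, 62), (193, 68), (194, 74), (195, 80), (196, 81), (197, 81), (198, 81), (199, 81), (200, 81), (201, 81), (202, 82), (203, 82), (204, 83), (205, 83), (206, 84), (207, 84), (208, 84), (209, 84), (210, 83), (211, 82), (212, 81), (213, 80), (214, 80), (215, 80), (216, 80), (217, 81), (218, 82), (219, 83), (220, 84), (221, 84), (222, 85), (223, 86), (224, 85), (225, 84), (226, 83), (227, 82), (228, 82), (229, 81), (230, 76), (231, 68), (232, 59), (233, 52), (234, 49), (235, 45), (236, 42), (237, 46), (238, 50), (239, 53), (240, 52), (241, 47), (242, 43), (243, 39), (244, 38), (245, 38), (246, 37)]
side [(192, 68), (193, 70), (194, 73), (195, 76), (196, 79), (197, 81), (198, 83), (199, 85), (200, 85), (201, 86), (202, 86), (203, 87), (204, 87), (205, 87), (206, 87), (207, 87), (208, 87), (209, 86), (210, 87), (211, 87), (212, 87), (213, 87), (214, 87), (215, 87), (216, 87), (217, 87), (218, 88), (219, 87), (220, 87), (221, 87), (222, 87), (223, 87), (224, 87), (225, 87), (226, 87), (227, 87), (228, 87), (229, 87), (230, 88), (231, 88), (232, 87), (233, 86), (234, 84), (235, 77), (236, 69), (237, 60), (238, 54), (239, 49), (240, 44), (241, 44), (242, 52), (243, 59), (244, 66), (245, 71), (246, 76)]
```

View pics/g2.png

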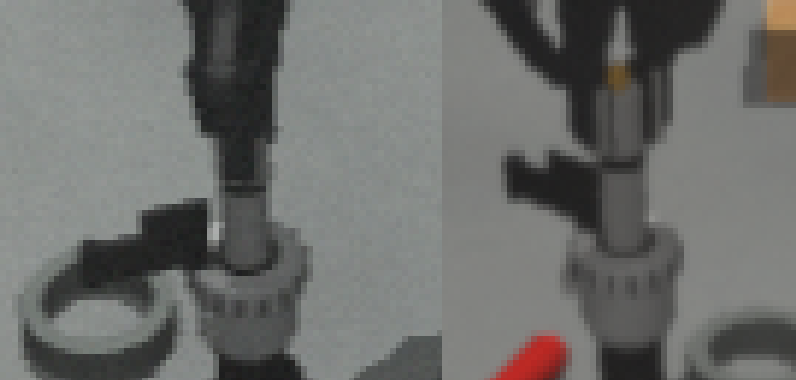

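Gripped: 78 N, ring at scene crop (243,187) unmoved and right under the tips. Pressing down.

Call:
drive_tool(moves=[{"travel": [0, 0, -8], "rotation": [0, 0, 0], "gripper": 255}, {"travel": [0, 0, -20], "rotation": [0, 0, 0], "gripper": 255}, {"travel": [0, 0, -33], "rotation": [0, 0, 0], "gripper": 255}, {"travel": [0, 0, -42], "rotation": [0, 0, 0], "gripper": 255}, {"travel": [0, 0, -45], "rotation": [0, 0, 0], "gripper": 255}], newtons=100)

```text
time: 4.78
tool_pos: [0.5881, 0.0849, 0.1982]
tool_rot: [0.4, 0.917, 0.0, 0.001]
wrist_force: [-2.1, -0.2, 9.1]
gripper_width: 0.0196
grasp_force: 97.7
```

Call:
drive_tool(moves=[{"travel": [0, 0, 0], "rotation": [0, 0, 0], "gripper": 255}, {"travel": [0, 0, 0], "rotation": [0, 0, 0], "gripper": 255}, {"travel": [0, 0, 0], "rotation": [0, 0, 0], "gripper": 255}, {"travel": [0, 0, 0], "rotation": [0, 0, 0], "gripper": 255}, {"travel": [0, 0, 0], "rotation": [0, 0, 0], "gripper": 255}])

```text
time: 5.4
tool_pos: [0.5881, 0.0849, 0.1986]
tool_rot: [0.4, 0.917, 0.0, 0.001]
wrist_force: [-1.5, -0.5, 8.5]
gripper_width: 0.0196
grasp_force: 97.6
```

```bash
python3 chk.py pics/g3.png
```

```text
5.4 [0.58808827 0.0849239  0.19861518] 42.850871483177905 0.019607862772371115 97.64635920524597 [-1.51810882 -0.48278472  8.46522685] [-0.17412813  0.49312739 -0.02087519] [ 0.17  0.64 -0.58  1.71  0.42  0.92  0.17]
scene [(192, 41), (193, 42), (194, 43), (195, 44), (196, 42), (197, 40), (198, 38), (199, 37), (200, 37), (201, 38), (202, 38), (203, 38), (204, 39), (205, 39), (206, 39), (207, 38), (208, 36), (209, 35), (210, 35), (211, 35), (212, 36), (213, 37), (214, 38), (215, 41), (216, 42), (217, 39), (218, 37), (219, 35), (220, 34), (221, 34), (222, 33), (223, 34), (224, 34), (225, 35), (226, 36), (227, 36), (228, 37), (229, 37), (230, 37), (231, 36), (232, 35), (233, 35), (234, 34), (235, 34), (236, 33), (237, 34), (238, 35), (239, 35), (240, 35), (241, 35), (242, 35), (243, 35), (244, 35), (245, 35), (246, 36)]
side [(192, 61), (193, 55), (194, 49), (195, 43), (196, 44), (197, 49), (198, 55), (199, 62), (200, 68), (201, 75), (202, 80), (203, 82), (204, 83), (205, 85), (206, 86), (207, 86), (208, 86), (209, 86), (210, 86), (211, 86), (212, 86), (213, 86), (214, 85), (215, 85), (216, 85), (217, 85), (218, 85), (219, 85), (220, 85), (221, 85), (222, 85), (223, 85), (224, 85), (225, 85), (226, 85), (227, 84), (228, 84), (229, 84), (230, 84), (231, 83), (232, 83), (233, 82), (234, 81), (235, 81), (236, 81), (237, 81), (238, 81), (239, 81), (240, 81), (241, 82), (242, 82), (243, 83), (244, 84), (245, 85), (246, 86)]
```

View pics/g3.png

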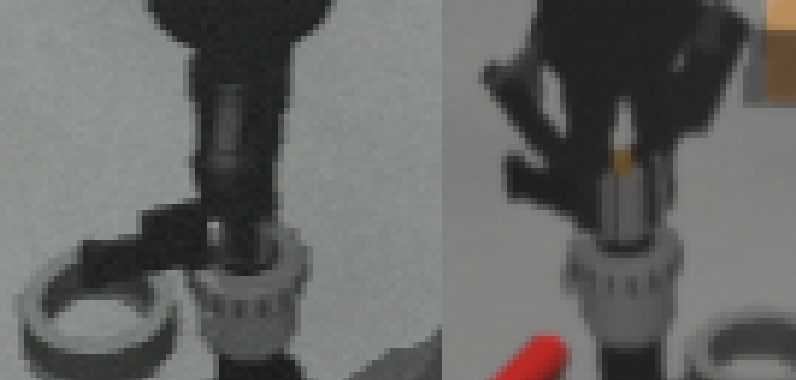

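The leg moved 44.6 mm and the ring sits at the clamp top (side crop (625,243)), with the lever still at its start. Now turning clockwise.

Call:
drive_tool(moves=[{"travel": [0, 0, 0], "rotation": [0, 0, -0.08], "gripper": 255}, {"travel": [0, 0, 0], "rotation": [0, 0, -0.18], "gripper": 255}, {"travel": [0, 0, 0], "rotation": [0, 0, -0.28], "gripper": 255}, {"travel": [0, 0, 0], "rotation": [0, 0, -0.38], "gripper": 255}, {"travel": [0, 0, 0], "rotation": [0, 0, -0.45], "gripper": 255}])

```text
time: 6.12
tool_pos: [0.5885, 0.0856, 0.1988]
tool_rot: [0.595, 0.804, 0.001, 0.001]
wrist_force: [-0.1, 1.2, 7.4]
gripper_width: 0.0191
grasp_force: 98.9
```

```bash
cat > s.py <<'E'
from mark import *
o=r.get_obs();y=R.from_quat(o["tool_rot"]).as_matrix()[:,1]
print(o["time"],np.round(o["tool_pos"],4),np.degrees(np.arctan2(y[1],y[0])).round(1),o["grasp_force"],np.round(o["wrist_force"],1),np.round(o["moment"],2),np.round(o["joint_pos"],2))
ax=np.array([.5875,.0855])
for n in("scene","side"):
    d=cams.get_image(n);T=np.array(d["cam_to_world"]);v,u=np.mgrid[170:290,190:330];uv=np.c_[u.ravel(),v.ravel()]
    p,Z=world(d,T,uv);col=d["frame"][uv[:,1],uv[:,0]].max(1);q=p[:,:2]-ax;h=np.hypot(*q.T)
    m=(Z>0)&(p[:,2]>.194)&(p[:,2]<.211)&(h>.045)&(h<.08)&(col<70)
    if m.sum()>2: c=np.median(q[m],0);print(n,m.sum(),"wing deg",np.degrees(np.arctan2(c[1],c[0])).round(1))
    if n=="side": z,g,_=prof(d,T,ax);print(g[:14].astype(int))
E
python3 s.py
```

```text
6.125 [0.5885 0.0856 0.1988] 17.0 98.92125043726992 [-0.1  1.2  7.4] [-0.06  0.32  0.11] [ 0.09  0.62 -0.45  1.71  0.33  0.89 -0.2 ]
scene 58 wing deg -24.0
side 29 wing deg -25.3
[61 55 50 44 44 48 53 58 66 74 81 83 85 87]
```

Call:
drive_tool(moves=[{"travel": [0, 0, 0], "rotation": [0, 0, -0.1], "gripper": 255}, {"travel": [0, 0, 0], "rotation": [0, 0, -0.2], "gripper": 255}, {"travel": [0, 0, 0], "rotation": [0, 0, -0.3], "gripper": 255}, {"travel": [0, 0, 0], "rotation": [0, 0, -0.4], "gripper": 255}, {"travel": [0, 0, 0], "rotation": [0, 0, -0.5], "gripper": 255}])

```text
time: 6.85
tool_pos: [0.5892, 0.0856, 0.1989]
tool_rot: [0.776, 0.631, 0.002, 0.001]
wrist_force: [1.1, 1.1, 7.0]
gripper_width: 0.0193
grasp_force: 99.1
```

```bash
python3 s.py
```

```text
6.85 [0.5892 0.0856 0.1989] -11.7 99.06335591134848 [1.1 1.1 7. ] [0.03 0.   0.11] [ 0.01  0.6  -0.31  1.71  0.23  0.87 -0.61]
scene 55 wing deg -52.2
[60 54 48 42 43 47 52 58 65 73 79 82 84 86]
```

The wing is now following (−52°) and the mark is steady.

Call:
drive_tool(moves=[{"travel": [0, 0, 0], "rotation": [0, 0, -0.1], "gripper": 255}, {"travel": [0, 0, 0], "rotation": [0, 0, -0.2], "gripper": 255}, {"travel": [0, 0, 0], "rotation": [0, 0, -0.28], "gripper": 255}, {"travel": [0, 0, 0], "rotation": [0, 0, -0.36], "gripper": 255}, {"travel": [0, 0, 0], "rotation": [0, 0, -0.42], "gripper": 255}])

```text
time: 7.58
tool_pos: [0.5897, 0.0853, 0.1989]
tool_rot: [0.89, 0.456, 0.003, 0.001]
wrist_force: [0.7, -0.3, 5.9]
gripper_width: 0.0194
grasp_force: 99.5
```

Call:
drive_tool(moves=[{"travel": [0, 0, 0], "rotation": [0, 0, -0.02], "gripper": 255}, {"travel": [0, 0, 0], "rotation": [0, 0, -0.04], "gripper": 255}, {"travel": [0, 0, 0], "rotation": [0, 0, -0.06], "gripper": 255}, {"travel": [0, 0, 0], "rotation": [0, 0, -0.08], "gripper": 255}, {"travel": [0, 0, 0], "rotation": [0, 0, -0.1], "gripper": 255}])

```text
time: 8.2
tool_pos: [0.5899, 0.0852, 0.199]
tool_rot: [0.911, 0.412, 0.003, 0.001]
wrist_force: [1.8, 0.5, 6.9]
gripper_width: 0.0195
grasp_force: 99.6
```

```bash
python3 s.py
```

```text
8.2 [0.5899 0.0852 0.199 ] -41.4 99.63454193493817 [1.8 0.5 6.9] [-0.03 -0.28  0.03] [-0.08  0.59 -0.17  1.71  0.12  0.85 -1.03]
scene 17 wing deg -81.2
[60 54 49 44 47 53 61 66 69 72 74 73 72 72]
```

Call:
drive_tool(moves=[{"travel": [0, 0, 0], "rotation": [0, 0, -0.02], "gripper": 255}, {"travel": [0, 0, 0], "rotation": [0, 0, -0.04], "gripper": 255}, {"travel": [0, 0, 0], "rotation": [0, 0, -0.06], "gripper": 255}, {"travel": [0, 0, 0], "rotation": [0, 0, -0.08], "gripper": 255}, {"travel": [0, 0, 0], "rotation": [0, 0, -0.08], "gripper": 255}])

```text
time: 8.93
tool_pos: [0.5905, 0.0853, 0.199]
tool_rot: [0.927, 0.375, 0.003, 0.001]
wrist_force: [4.0, 0.7, 6.5]
gripper_width: 0.0194
grasp_force: 102.3
```

```bash
python3 s.py
```

```text
8.925 [0.5905 0.0853 0.199 ] -45.9 102.31720841489732 [4.  0.7 6.5] [ 0.03 -0.41  0.24] [-0.1   0.59 -0.14  1.71  0.11  0.84 -1.09]
scene 20 wing deg -81.6
[61 56 51 46 49 55 62 67 68 69 70 69 67 65]
```

Call:
drive_tool(moves=[{"travel": [0, 0, 0], "rotation": [0, 0, -0.02], "gripper": 255}, {"travel": [0, 0, 0], "rotation": [0, 0, -0.04], "gripper": 255}, {"travel": [0, 0, 0], "rotation": [0, 0, -0.04], "gripper": 255}, {"travel": [0, 0, 0], "rotation": [0, 0, -0.04], "gripper": 255}, {"travel": [0, 0, 0], "rotation": [0, 0, -0.04], "gripper": 255}])

```text
time: 9.65
tool_pos: [0.591, 0.0854, 0.1991]
tool_rot: [0.934, 0.357, 0.004, 0.001]
wrist_force: [6.0, -0.6, 6.2]
gripper_width: 0.0195
grasp_force: 103.5
```

```bash
python3 s.py; python3 chk.py pics/g4.png >/dev/null
```

```text
9.65 [0.591  0.0854 0.1991] -48.2 103.53815760696307 [ 6.  -0.6  6.2] [ 0.17 -0.46  0.4 ] [-0.11  0.59 -0.13  1.71  0.1   0.84 -1.12]
scene 22 wing deg -81.4
[61 56 52 47 50 56 63 68 66 64 63 60 57 54]
```

View pics/g4.png

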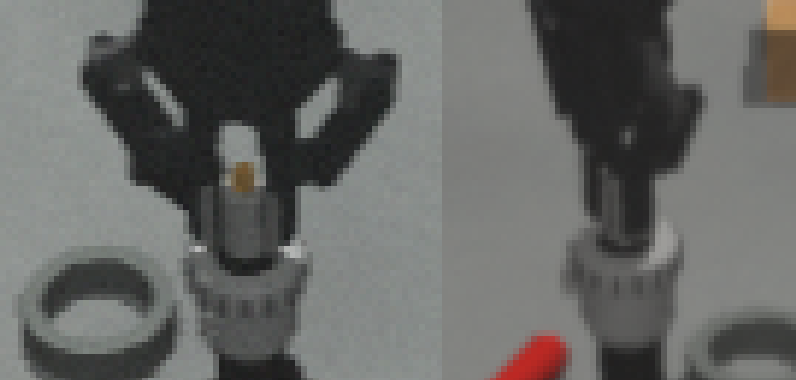

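The lever is at its stop: torque rose to 0.4 N m with the wing steady. The ring sits on the clamp top (scene crop (243,265)), and the grip is 103 N. Handing in.

```bash
python3 -c "
from plant import workorder
print(workorder.finish_job())"
```

```text
the job is handed in; nothing more can be done
None
```

The job is handed in (no verdict was returned): the leg was pressed down about 44 mm so the ring's lower edge is level with the clamp top as far as the cameras show, the cam lever is turned to its stop, and the hand is still gripping the leg at about 103 N.

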